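Lay out a small clarinet in playing order

ROBOT

A 6-joint arm with a two-finger parallel gripper is mounted at the origin on the work surface. World frame = base frame: x ahead of the robot, y to its left, z up, the work surface at z = 0. Lengths are in m, angles in rad, forces in N, time in s.
With the tool pointing down it reaches from about 0.275 to 0.825 m from the base axis. Payload 4.9 kg.
Tool frame: the origin (TCP) lies at the very end of the fingers, on their centre line; the grasp point (between the pads) lies 19 mm behind it; z points along the fingers, y is the line along which they close (so a half turn about z gives the same grasp; the last joint's range is limited). The gripper opens to 85 mm and grips with 20 to 120 N. Pads are 22 mm wide; open, the fingers measure 114 mm over their backs; the gripper's body (76 mm by 85 mm) begins 54 mm behind the grasp point. The pads swing forward as they close: fully open they stand 13 mm farther back than shut.
Start: joints at [-1.289, 0.326, -0.193, 1.052, 0, 1.437], TCP at [0.222, -0.503, 0.231] pointing down, gripper open.
Joint ranges: [-2.65, 2.65], [-0.97, 1.79], [-1.3, 1.35], [-1.93, 2.1], [-1.47, 1.37], [-3.14, 3.14]. Speed limits (rad/s): [2.57, 2.57, 3.14, 3.14, 3.14, 3.14].

INTERFACE

Orientations are given as [roll, pitch, yaw] about the fixed x, y, z axes, in that order (R = Rz(yaw) Ry(pitch) Rx(roll)).
In Python, from rig import r, read_camera, calibration gives the robot as it stands.
- The arm moves only by the tool arm_command, never from a script. Its arguments are lists of equal length, an entry for each row: "travel": the shift along the tool's x, y, z in mm, a list of three; "dr": the turn, a rotation vector about the tool's x, y, z in rad, a list of three; "grip": the gripper's target within -1 to 1 (shut at 1, half-way at 0, fully open at -1). In form: {"travel": [[x, y, z], ...], "dr": [[ax, ay, az], ...], "grip": [grip, ...]}. A call has 1 to 12 rows; each row is the pose to reach, as a shift and turn from the pose commanded when the call began, along the tool's axes at that moment; what a row does not reach only later rows make up. A row lasts 1/10 s, in which the tool goes at most 50 mm and 8.59 degrees, less where a joint would pass 70% of its speed; a pose out of reach is approached as far as the arm can. A call with a gripper value outside its range is refused whole. The fingers move at their own pace and stop on an object; "squeeze" is the grip in N (left out, the last holds). Time passes only in rows, so rows that repeat a pose let the fingers close. It gives the time, the measured TCP pose, the force, the opening and the grip force at its end, in the units of the state.
- r.get_state(): the state, without advancing time (a new reading comes with each control period).
- read_camera(name): name is "scene" or "top" or "wrist"; returns the picture (420x560x3 uint8, blue, green, red); there is no depth.
- calibration(name): a dict with "intrinsics" (3x3 intrinsics, pixels), "pose" (4x4, takes a point from camera to world coordinates). Camera axes: x right, y down, z forward; pixel columns grow to the right and rows downward; lengths in m; the calibration is good to about 2 mm. A picture is of the moment at which its call begins: read the wrist's pose just before it. calibration takes no time and is no camera call; for the wrist camera it gives the pose at the moment of the call.
- r.hand_in(): hands the job in; it is judged then, once.
The state is a dict: "time_s": time; "joint_positions": joint angles; "joint_velocities": joint speeds; "joint_efforts": joint torques, N m; "eef_pos": TCP position; "ee_rot": TCP orientation; "ft_force": force on the tool from outside, world axes, zero at the start; "wrist_torque": the same for the moment, N m; "finger_gap": finger opening in m; "finger_force": force on a finger pad.
Only numpy, scipy, OpenCV 4.12 (cv2) and the standard library are available. Lean on these libraries where they do the work, as an engineer would, in place of code of your own. Each camera call takes 0.05 s, during which the arm holds its last target. There are 200 camera calls.

TASK

Lay out the small black clarinet ready for assembly. Put its lower joint in the cradle's front groove and its upper joint in the groove behind, both centred, keys up and with their mouthpiece ends to the left. Then stand the bell beyond the right end of the lower joint, the barrel beyond the left end of the upper joint and the capped mouthpiece left of the barrel, each upright on the mat, in line with its joint and about 2 cm clear of its neighbour; leave the rosewood barrel, the oil bottle and the grease tin where they are.

Things in the scene. Friction and masses are not known exactly. Their poses are not given: they have to be found in the camera images.
- cradle: Fixed wooden rest 170x130x40 mm, origin under its centre on the 3 mm bench mat (top z=0.003). Left/right/front as seen by the robot: its +y is left, -x front. Rails 12 mm thick at y=+-55 mm (only an 8 mm board between) each have felt-lined 90-degree V notches, 44 mm wide at the top, bottom 17.5 mm up, at x=-42 mm (front groove) and +42 mm (rear). A joint in a groove lies along y, its axis 35 mm above the origin.
- lower_mid (a point): The lower joint, a black tube 25 mm thick, 190 mm long, silver keys, three large cups. Point: mid-length, on its axis, 15 mm above the mat. x along it: +x mouthpiece end at +95 mm (30 mm socket, silver ring), -x bell end at -95 mm (21 mm cork tenon); z out of the keys. Key feet (28 mm wide, down to the mat) at 16-36 mm either side of the middle; grip the plain middle 32 mm. Starts keys up, +x roughly left. 160 g.
- upper_mid (a point): The upper joint, a black tube 25 mm thick, 170 mm long, silver keys, smaller cups, a 21 mm cork tenon at both ends, no socket. Point: mid-length, on its axis, 15 mm above the mat. x along it: +x mouthpiece end at +85 mm (two small cups, slanting lever), -x end at -85 mm; z out of the keys. Key feet and plain middle as on the lower joint. Starts keys up, +x roughly left. 130 g.
- barrel_mid (a point): Black barrel with silver rings and open bore, standing on the mat: 31 mm in diameter at the middle, 29 mm at the ends, 45 mm tall. Point: its centre, half-way up; z up. 35 g.
- mouthpiece_mid (a point): Mouthpiece with its silver cap on, standing on its cork tenon on the mat, 78 mm tall: 21 mm cork foot, black shank 25 mm in diameter from 14 to 34 mm up, cap 28 mm in diameter from 34 to 60 mm up, tapering to 22 mm at the top. Point: its centre, 39 mm up; z up. Tips easily. 45 g.
- bell_mid (a point): Black bell standing on its flare on the mat, 90 mm tall: foot 66 mm in diameter with a silver rim, neck 35 mm at 56 to 64 mm up, socket 38 mm in diameter from 70 to 90 mm up with a silver ring on top. Point: its centre, 45 mm up; z up. 80 g.
- rosewood_barrel_mid (a point): Barrel of another clarinet: red-brown wood, brass rings, same size as the black barrel, standing among the parts. Leave it. Point: its centre, half-way up.
- oil_bottle_mid (a point): Small black oil bottle with a red cap, 32 mm in diameter, 75 mm tall, standing. Leave it. Point: half-way up.
- grease_tin_mid (a point): Flat round grease tin with a green lid, 43 mm in diameter, 20 mm tall. Leave it. Point: half-way up.
Things that resemble listed ones, but are neither listed nor needed, are in the scene too. Leave any green, purple or red look-alike of the part that bears bell_mid alone.

How it is judged:
At the end, for the whole second after the job is handed in: Joints in their grooves, centred within 12 mm, keys up, mouthpiece ends left. Bell off the lower joint's right end, barrel off the upper joint's left end, mouthpiece beyond it: upright on the mat, within 12 mm of the joint's line, gaps 2 cm within 12 mm. All released and at rest (x of lower_mid in the frame of cradle between -0.05 and -0.034 m and y of lower_mid in the frame of cradle between -0.012 and 0.012 m and z of lower_mid in the frame of cradle between 0.03 and 0.041 m and angle between the x axis of each of lower_mid, upper_mid and the y axis of cradle, either way round below 0.12 rad and angle between each of lower_mid, upper_mid's own z axis and vertical below 0.45 rad and x of upper_mid in the frame of cradle between 0.034 and 0.05 m and y of upper_mid in the frame of cradle between -0.012 and 0.012 m and z of upper_mid in the frame of cradle between 0.03 and 0.041 m and x of bell_mid in the frame of lower_mid between -0.16 and -0.136 m and y of bell_mid in the frame of lower_mid between -0.012 and 0.012 m and y of bell_mid in the frame of cradle below -0.1 m and x of barrel_mid in the frame of upper_mid between 0.1085 and 0.1325 m and y of barrel_mid in the frame of upper_mid between -0.012 and 0.012 m and y of barrel_mid in the frame of cradle above 0.08 m and horizontal distance between mouthpiece_mid and barrel_mid between 0.0375 and 0.0615 m and x of mouthpiece_mid in the frame of upper_mid above 0.14 m and y of mouthpiece_mid in the frame of upper_mid between -0.012 and 0.012 m and height (world z) of barrel_mid between 0.0205 and 0.0305 m and angle between each of barrel_mid, mouthpiece_mid, bell_mid's own z axis and vertical below 0.15 rad and height (world z) of mouthpiece_mid between 0.037 and 0.047 m and height (world z) of bell_mid between 0.043 and 0.053 m and linear speed of each of upper, lower, barrel, mouthpiece, bell below 0.02 m/s); the robot touches nothing.
It fails at once if the rosewood barrel was disturbed (moved over 25 mm) (distance of rosewood_barrel_mid from where it was at the start of the episode above 0.025 m).
It fails at once if the oil bottle was disturbed (moved over 25 mm) (distance of oil_bottle_mid from where it was at the start of the episode above 0.025 m).
It fails at once if the grease tin was disturbed (moved over 25 mm) (distance of grease_tin_mid from where it was at the start of the episode above 0.025 m).
It also fails if it takes over 125 s, if anything falls off the work surface, if the arm or the gripper's body presses on something with over 40 N, if the wrist force passes 120 N, or if a joint passes its speed limit or range.

## Working session

There is one attempt and no reset: what is moved stays moved. The work goes in short steps, Python scripts to look and compute and a tool call to move; the robot and the scene stay as the last step left them, time stands still between calls to the robot, and variables do not carry over. Pictures are saved under pics/ and viewed, at most 14 in all, crops included, and the job is handed in when it is done.

Besides the shell and the picture viewer there is one more tool, called as a command line: name --argument value ..., lists and objects as JSON in quotes. arm_command: Moves the arm, as the interface text tells. Its arguments: {"type":"object","properties":{"travel":{"type":"array"},"dr":{"type":"array"},"grip":{"type":"array"},"squeeze":{"type":"number"}},"required":["travel","dr","grip"]}

```bash
ls; mkdir -p pics
python3 - <<'E'
from rig import r, read_camera, calibration
import cv2
s=r.get_state();print(s)
for n in("top","scene"):
    cv2.imwrite(f"pics/{n}0.png",read_camera(n));c=calibration(n);print(c["intrinsics"],c["pose"])
E
```

```text
pics
{'time_s': 0.0, 'joint_positions': array([-1.28919460e+00,  3.26954014e-01, -1.93615325e-01,  1.05198523e+00,
       -1.67210054e-05,  1.43659320e+00]), 'joint_velocities': array([ 1.17937487e-03,  9.64577079e-04,  1.28708857e-03,  9.32103762e-05,
        1.84900950e-03, -3.49514431e-04]), 'joint_efforts': array([-7.38495546e-04, -4.43395150e+01,  2.62441581e+01,  1.53505109e-02,
        3.72563898e-05, -1.83382163e-07]), 'eef_pos': array([ 0.22199705, -0.50255742,  0.23048438]), 'ee_rot': array([-3.13984799e+00, -2.18682732e-04,  4.15804670e-01]), 'ft_force': array([ 0.25619265, -0.51960486,  0.24201996]), 'wrist_torque': array([-0.04838949,  0.00809294, -0.02196312]), 'finger_force': 0.0, 'finger_gap': 0.08560828913139723}
[[447.43248136   0.         285.58839969]
 [  0.         447.43248136 205.99522804]
 [  0.           0.           1.        ]] [[ 0.01674714 -0.99140974  0.12971611  0.38583103]
 [-0.99969119 -0.01898493 -0.01603404  0.01900516]
 [ 0.01835896 -0.12940753 -0.99142152  1.15224111]
 [ 0.          0.          0.          1.        ]]
[[442.19171394   0.         269.99392952]
 [  0.         442.19171394 214.37215631]
 [  0.           0.           1.        ]] [[-4.01446340e-01  7.41424506e-01 -5.37708600e-01  1.09654533e+00]
 [ 9.15882537e-01  3.24899788e-01 -2.35795052e-01  2.71538847e-01]
 [-1.22819809e-04 -5.87136977e-01 -8.09487588e-01  9.61733872e-01]
 [ 0.00000000e+00  0.00000000e+00  0.00000000e+00  1.00000000e+00]]
```

View pics/top0.png

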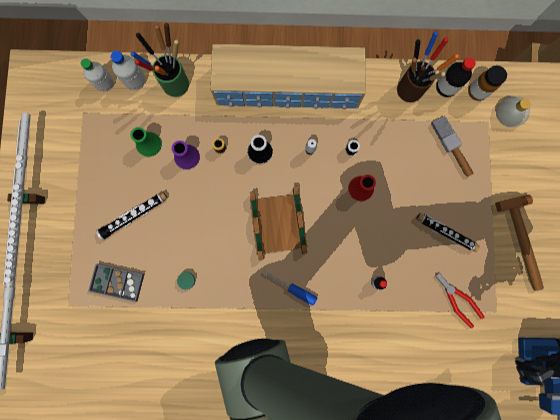

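View pics/scene0.png

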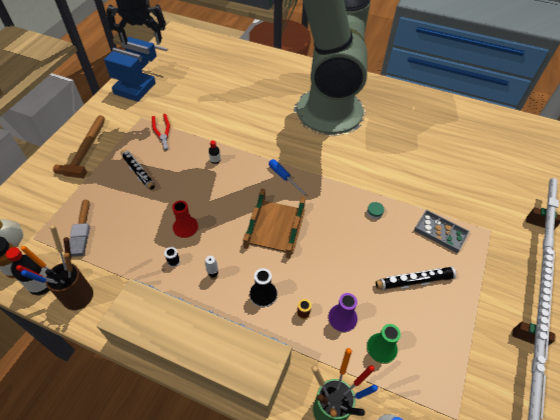

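Candidates in top image: bell = black (260,148), vs. look-alikes green (145,140), purple (185,152) and red (362,187). Barrel = black with silver rings (353,147), vs. rosewood (219,145). Mouthpiece (312,146). Lower joint (132,215), longer; upper joint (448,231). Neither joint is the flute on the left edge. Cradle is at (278,222).

```bash
cat > h.py <<'E'
import numpy as np, cv2
from rig import r, read_camera, calibration
from scipy.spatial.transform import Rotation as R
def bp(name,uv,z,c=None):
    c=c or calibration(name);K,T=c["intrinsics"],c["pose"]
    d=T[:3,:3]@np.linalg.solve(K,[*uv,1]);return T[:3,3]+d*(z-T[2,3])/d[2]
def tool():
    s=r.get_state();return s["eef_pos"],R.from_euler("xyz",s["ee_rot"])
def to(p,yaw):
    """tool-frame travel (mm) and rotvec to world TCP p, tool down with yaw"""
    q,Rt=tool();T=R.from_euler("xyz",[np.pi,0,yaw])
    print("travel",np.round(Rt.inv().apply(np.array(p)-q)*1e3,1),"dr",np.round((Rt.inv()*T).as_rotvec(),3))
E
python3 - <<'E'
import cv2,numpy as np
i=cv2.imread("pics/top0.png");z=lambda x,y,w,h:cv2.resize(i[y:y+h,x:x+w],None,fx=4,fy=4,interpolation=cv2.INTER_CUBIC)
a=np.hstack([z(85,180,100,70),z(410,200,100,70)])
b=np.hstack([z(205,125,160,50)])
c=z(240,175,75,90)
M=np.zeros((600,800,3),np.uint8)
M[:280,:]=a;M[280:480,:640]=b
cv2.imwrite("pics/m1.png",M);cv2.imwrite("pics/m2.png",cv2.resize(i[175:265,240:315],None,fx=6,fy=6,interpolation=cv2.INTER_CUBIC))
E
```

```text
(no output)
```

View pics/m1.png

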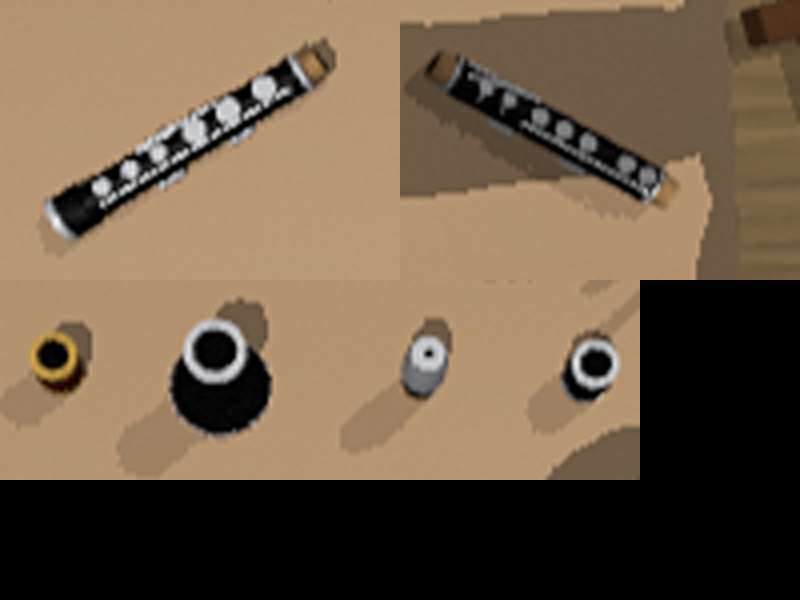

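View pics/m2.png

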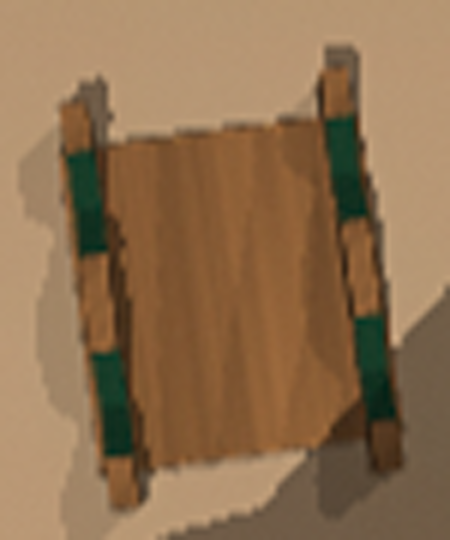

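The crops confirm the choices. Lower joint: silver socket at left (100,234), cork tenon at right (166,194). Upper joint: tenons at (418,217) and (477,248). Top rings: bell (259,143), mouthpiece (312,143), barrel (354,146). Cradle's four green notches: (254.7,208.7), (258.8,242), (297.8,203), (302.7,236).

Run:
```python
from h import *
P=lambda u,v,z:bp("top",(u,v),z)
a,b=P(100.25,234.5,.018),P(166.25,194.5,.018);print("lower",a,b,(a+b)/2,np.linalg.norm(a-b),"dir",np.arctan2(*(a-b)[1::-1]))
a,b=P(418,217,.018),P(477.5,248,.018);print("upper",a,b,(a+b)/2,np.linalg.norm(a-b),np.arctan2(*(a-b)[1::-1]))
for n,u,v,z in(("bell",259,143,.093),("mp",312.5,143.2,.081),("bar",354.2,145.8,.048)):print(n,P(u,v,z))
g=[P(240+u/6,175+v/6,.043)for u,v in((88,202),(113,402),(347,168),(376,367))];print(g)
d=(g[0]+g[1]-g[2]-g[3]);print("cradle",sum(g)/4,"rail sep",np.linalg.norm(d/2),"yaw",np.arctan2(-d[0],d[1]),"groove sep",np.linalg.norm((g[0]+g[2]-g[1]-g[3])/2))
print("box front edge top",P(213,92,.1),P(215,108,.05))
```

```text
lower [0.45296507 0.46588546 0.018     ] [0.55799029 0.30581078 0.018     ] [0.50547768 0.38584812 0.018     ] 0.19145286688571508 dir 2.15144879857991
upper [ 0.51229376 -0.33914897  0.018     ] [ 0.43575531 -0.48973819  0.018     ] [ 0.47402454 -0.41444358  0.018     ] 0.16892378726026128 1.100562690902965
bell [0.67752856 0.06906473 0.093     ]
mp [ 0.68319999 -0.06198374  0.081     ]
bar [ 0.68788766 -0.1706195   0.048     ]
[array([0.52276285, 0.07811539, 0.043     ]), array([0.43995436, 0.06569668, 0.043     ]), array([ 0.53911234, -0.02946901,  0.043     ]), array([ 0.45630928, -0.04256064,  0.043     ])]
cradle [0.48953471 0.0179456  0.043     ] rail sep 0.10915267713092376 yaw 0.1503764833910745 groove sep 0.08378240398430152
box front edge top [0.80127158 0.18425239 0.1       ] [0.77859645 0.18541642 0.05      ]
```

Run:
```python
from h import *
to([.474,-.4144,.15],1.1006)
```

```text
travel [266.1  21.2  80.6] dr [-0.001 -0.001 -0.685]
```

arm_command --travel '[[266,21,80],[266,21,80],[266,21,80],[266,21,80],[266,21,80],[266,21,80],[266,21,80],[266,21,80],[266,21,80],[266,21,80]]' --dr '[[0,0,-0.685],[0,0,-0.685],[0,0,-0.685],[0,0,-0.685],[0,0,-0.685],[0,0,-0.685],[0,0,-0.685],[0,0,-0.685],[0,0,-0.685],[0,0,-0.685]]' --grip '[-1,-1,-1,-1,-1,-1,-1,-1,-1,-1]' --squeeze 40

```text
time_s: 1.1
eef_pos: [0.4729, -0.4158, 0.1518]
ee_rot: [3.141, 0.0, 1.099]
ft_force: [-0.1, -0.8, -0.0]
finger_gap: 0.0852
finger_force: 0.0
```

Run:
```python
from h import *
c=calibration("wrist");i=read_camera("wrist");print(r.get_state()["eef_pos"],r.get_state()["ee_rot"])
np.savez("w1",**c)
K,T=c["intrinsics"],c["pose"]
def pr(p):
    q=K@(T[:3,:3].T@(np.array(p)-T[:3,3]));return q[:2]/q[2]
m=np.array([.474,-.4144,.018]);d=np.array([np.cos(1.1006),np.sin(1.1006),0])
for s in(-.085,0,.085):
    u=pr(m+s*d);print(u);cv2.circle(i,tuple(int(x) for x in u),3,(0,0,255),-1)
cv2.imwrite("pics/w1.png",i)
```

```text
[ 0.47303914 -0.41579559  0.15186649] [3.14104834e+00 3.44160868e-04 1.09892858e+00]
[275.26671018 281.13521771]
[275.15899633 199.23915328]
[275.0301792  101.29801806]
```

View pics/w1.png

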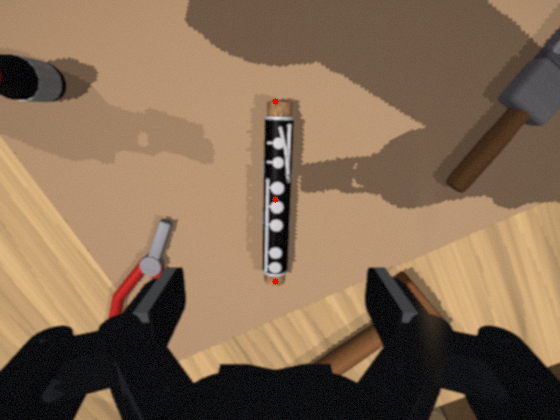

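The wrist view shows the projected ends at the corks, (280,101) and (275,282). The joint is about 2.5 mm to tool +y and 0.026 rad off, with the two small cups and slanting lever at top (left), so the mouthpiece end is left as expected. Descending and gripping.

arm_command --travel '[[2,3,40],[2,3,80],[2,3,110],[2,3,130],[2,3,145],[2,3,145],[2,3,145],[2,3,145],[2,3,145],[2,3,145],[2,3,145],[2,3,145]]' --dr '[[0,0,0.027],[0,0,0.027],[0,0,0.027],[0,0,0.027],[0,0,0.027],[0,0,0.027],[0,0,0.027],[0,0,0.027],[0,0,0.027],[0,0,0.027],[0,0,0.027],[0,0,0.027]]' --grip '[-1,-1,-1,-1,-1,-1,-1,0.5,1,1,1,1]' --squeeze 40

```text
time_s: 2.35
eef_pos: [0.4778, -0.4147, 0.0069]
ee_rot: [3.141, 0.0, 1.074]
ft_force: [-0.3, 0.7, 3.8]
finger_gap: 0.0239
finger_force: 39.0
```

arm_command --travel '[[0,0,0],[0,0,0],[0,0,0],[0,0,-30],[0,0,-70],[0,0,-110],[0,0,-110],[0,0,-110]]' --dr '[[0,0,0],[0,0,0],[0,0,0],[0,0,0],[0,0,0],[0,0,0],[0,0,0],[0,0,0]]' --grip '[1,1,1,1,1,1,1,1]'

```text
time_s: 3.15
eef_pos: [0.4779, -0.4148, 0.1168]
ee_rot: [3.14, 0.001, 1.074]
ft_force: [-0.3, -0.5, -1.5]
finger_gap: 0.0234
finger_force: 39.8
```

Run:
```python
from h import *
i=read_camera("wrist");cv2.imwrite("pics/w2.png",i)
to([.531,.0242,.117],1.721)
```

```text
travel [ 410.9 -161.5   -1.3] dr [-0.001 -0.001 -0.647]
```

View pics/w2.png

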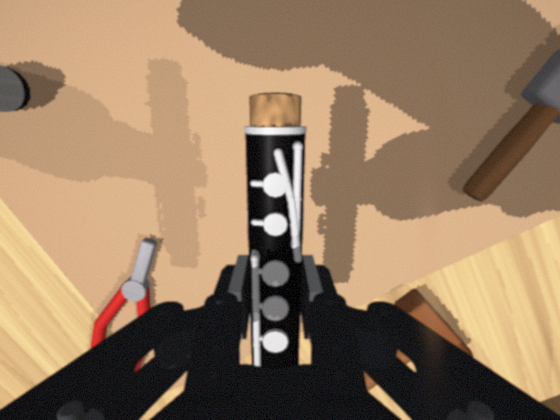

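Held square at (275,230). Carrying to the rear groove.

arm_command --travel '[[411,-161,-35],[411,-161,-35],[411,-161,-35],[411,-161,-35],[411,-161,-35],[411,-161,-35],[411,-161,-35],[411,-161,-35],[411,-161,-35],[411,-161,-35],[411,-161,-35],[411,-161,-35]]' --dr '[[0,0,-0.647],[0,0,-0.647],[0,0,-0.647],[0,0,-0.647],[0,0,-0.647],[0,0,-0.647],[0,0,-0.647],[0,0,-0.647],[0,0,-0.647],[0,0,-0.647],[0,0,-0.647],[0,0,-0.647]]' --grip '[1,1,1,1,1,1,1,1,1,1,1,1]'

```text
time_s: 4.4
eef_pos: [0.531, 0.0228, 0.1499]
ee_rot: [-3.139, -0.0, 1.72]
ft_force: [0.4, -0.2, -1.6]
finger_gap: 0.0234
finger_force: 39.8
```

Run:
```python
from h import *
i=read_camera("wrist");c=calibration("wrist");K,T=c["intrinsics"],c["pose"]
C=np.array([.4895,.0179,0]);ex=np.array([np.cos(.15),np.sin(.15),0]);ey=np.array([-ex[1],ex[0],0])
def pr(p):
    q=K@(T[:3,:3].T@(np.array(p)-T[:3,3]));return q[:2]/q[2]
for a in(.064,.02,-.02,-.064,-.085,.085):
  for b in(-.061,-.049,.049,.061):
    p=C+a*ex+b*ey;p[2]=.043;cv2.circle(i,tuple(int(round(x)) for x in pr(p)),2,(0,0,255),-1)
cv2.imwrite("pics/w3.png",i)
to([.531,.0242,.027],1.721)
```

```text
travel [  1.8   0.3 123.2] dr [-0.002 -0.    -0.002]
```

View pics/w3.png

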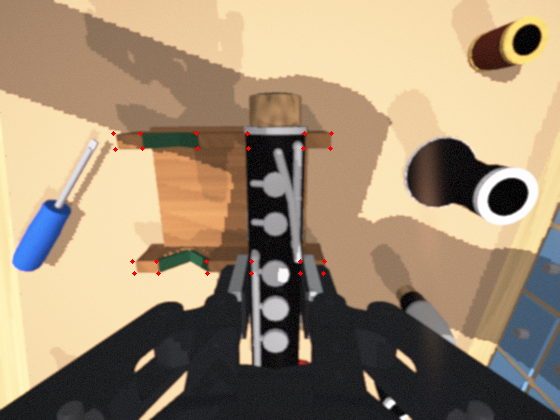

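Cradle overlay matches. Lowering and releasing.

arm_command --travel '[[1,0,40],[1,0,75],[1,0,100],[1,0,112],[1,0,118],[1,0,122],[1,0,122],[1,0,122],[1,0,122],[1,0,122],[1,0,122],[1,0,122]]' --dr '[[0,0,0],[0,0,0],[0,0,0],[0,0,0],[0,0,0],[0,0,0],[0,0,0],[0,0,0],[0,0,0],[0,0,0],[0,0,0],[0,0,0]]' --grip '[1,1,1,1,1,1,1,1,1,0,0,-0.2]'

```text
time_s: 5.65
eef_pos: [0.5322, 0.0246, 0.0296]
ee_rot: [3.141, 0.0, 1.721]
ft_force: [0.1, 0.3, 0.7]
finger_gap: 0.0509
finger_force: 0.0
```

arm_command --travel '[[0,0,0],[0,0,-30],[0,0,-70],[0,0,-120],[0,0,-125],[0,0,-125]]' --dr '[[0,0,0],[0,0,0],[0,0,0],[0,0,0],[0,0,0],[0,0,0]]' --grip '[-0.3,-0.3,-0.3,-0.3,-1,-1]'

```text
time_s: 6.25
eef_pos: [0.5333, 0.0244, 0.1561]
ee_rot: [3.137, 0.001, 1.721]
ft_force: [-1.1, 0.2, -1.4]
finger_gap: 0.0818
finger_force: 0.0
```

Run:
```python
from h import *
to([.5055,.3858,.15],2.151)
```

```text
travel [361.5  26.5   5.8] dr [ 0.004  0.002 -0.43 ]
```

arm_command --travel '[[361,26,6],[361,26,6],[361,26,6],[361,26,6],[361,26,6],[361,26,6],[361,26,6],[361,26,6],[361,26,6],[361,26,6],[361,26,6]]' --dr '[[0.003,0,-0.43],[0.003,0,-0.43],[0.003,0,-0.43],[0.003,0,-0.43],[0.003,0,-0.43],[0.003,0,-0.43],[0.003,0,-0.43],[0.003,0,-0.43],[0.003,0,-0.43],[0.003,0,-0.43],[0.003,0,-0.43]]' --grip '[-1,-1,-1,-1,-1,-1,-1,-1,-1,-1,-1]'

```text
time_s: 7.35
eef_pos: [0.5036, 0.3834, 0.1476]
ee_rot: [-3.137, -0.0, 2.149]
ft_force: [0.6, -0.7, 0.5]
finger_gap: 0.0855
finger_force: 0.0
```

Run:
```python
from h import *
i=read_camera("wrist");c=calibration("wrist");print(*tool()[:1])
K,T=c["intrinsics"],c["pose"]
def pr(p):
    q=K@(T[:3,:3].T@(np.array(p)-T[:3,3]));return q[:2]/q[2]
m=np.array([.5055,.3858,.018]);d=np.array([np.cos(2.151),np.sin(2.151),0])
for s in(-.095,0,.095):
    u=pr(m+s*d);print(u);cv2.circle(i,tuple(int(x) for x in u),3,(0,0,255),-1)
t=cv2.resize(read_camera("top")[110:270,230:320],None,fx=2.6,fy=2.6,interpolation=cv2.INTER_CUBIC)
M=np.zeros((420,800,3),np.uint8);M[:,:560]=i;M[:416,562:562+234]=t
cv2.imwrite("pics/w4.png",M)
```

```text
[0.50388209 0.38348393 0.14794197]
[278.51330531 292.70549006]
[278.62919969 201.27580737]
[278.77114745  89.29247417]
```

View pics/w4.png

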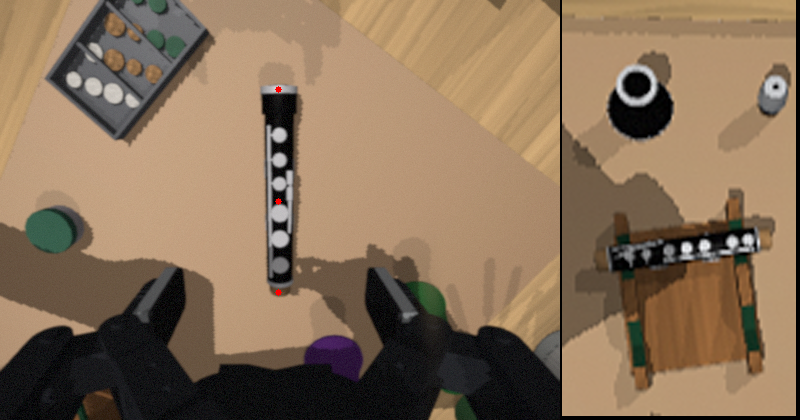

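The dots sit on the lower joint's axis (socket (278,89), tenon (278,292)), and the upper joint is seated in the rear groove. Gripping the lower joint.

arm_command --travel '[[1,2,40],[1,2,80],[1,2,110],[1,2,130],[1,2,141],[1,2,141],[1,2,141],[1,2,141],[1,2,141],[1,2,141],[1,2,141],[1,2,141]]' --dr '[[0,0,0],[0,0,0],[0,0,0],[0,0,0],[0,0,0],[0,0,0],[0,0,0],[0,0,0],[0,0,0],[0,0,0],[0,0,0],[0,0,0]]' --grip '[-1,-1,-1,-1,-1,-1,-1,0.5,1,1,1,1]'

```text
time_s: 8.65
eef_pos: [0.5045, 0.3873, 0.0079]
ee_rot: [-3.139, -0.001, 2.151]
ft_force: [-1.2, 0.4, 3.8]
finger_gap: 0.0236
finger_force: 39.1
```

arm_command --travel '[[0,0,0],[0,0,0],[0,0,0],[0,0,-30],[0,0,-70],[0,0,-110],[0,0,-143],[0,0,-143],[0,0,-143]]' --dr '[[0,0,0],[0,0,0],[0,0,0],[0,0,0],[0,0,0],[0,0,0],[0,0,0],[0,0,0],[0,0,0]]' --grip '[1,1,1,1,1,1,1,1,1]'

```text
time_s: 9.55
eef_pos: [0.5048, 0.3874, 0.1502]
ee_rot: [-3.139, -0.001, 2.151]
ft_force: [-0.7, 0.2, -2.3]
finger_gap: 0.0232
finger_force: 40.0
```

Run:
```python
from h import *
to([.448,.0116,.15],1.721)
```

```text
travel [-283.2 -253.5    0.6] dr [-0.002 -0.     0.43 ]
```

arm_command --travel '[[-283,-253,0],[-283,-253,0],[-283,-253,0],[-283,-253,0],[-283,-253,0],[-283,-253,0],[-283,-253,0],[-283,-253,0],[-283,-253,0],[-283,-253,0],[-283,-253,0]]' --dr '[[0,0,0.43],[0,0,0.43],[0,0,0.43],[0,0,0.43],[0,0,0.43],[0,0,0.43],[0,0,0.43],[0,0,0.43],[0,0,0.43],[0,0,0.43],[0,0,0.43]]' --grip '[1,1,1,1,1,1,1,1,1,1,1]'

```text
time_s: 10.65
eef_pos: [0.4476, 0.0128, 0.1498]
ee_rot: [-3.137, -0.0, 1.722]
ft_force: [0.9, -0.5, -1.0]
finger_gap: 0.0235
finger_force: 40.1
```

Run:
```python
from h import *
to([.448,.0116,.028],1.721)
```

```text
travel [ -1.3   0.8 121.8] dr [-0.005 -0.     0.001]
```

arm_command --travel '[[0,1,40],[0,1,75],[0,1,100],[0,1,112],[0,1,118],[0,1,121],[0,1,121],[0,1,121],[0,1,121],[0,1,121],[0,1,121],[0,1,121]]' --dr '[[0,0,0],[0,0,0],[0,0,0],[0,0,0],[0,0,0],[0,0,0],[0,0,0],[0,0,0],[0,0,0],[0,0,0],[0,0,0],[0,0,0]]' --grip '[1,1,1,1,1,1,1,1,1,0,0,-0.1]'

```text
time_s: 11.85
eef_pos: [0.4492, 0.0118, 0.0302]
ee_rot: [-3.14, 0.001, 1.721]
ft_force: [-1.2, -0.3, 0.1]
finger_gap: 0.0467
finger_force: 0.0
```

arm_command --travel '[[0,0,0],[0,0,-30],[0,0,-70],[0,0,-120],[0,0,-150],[0,0,-150],[0,0,-150]]' --dr '[[0,0,0],[0,0,0],[0,0,0],[0,0,0],[0,0,0],[0,0,0],[0,0,0]]' --grip '[-0.1,-0.1,-0.1,-0.1,-1,-1,-1]'

```text
time_s: 12.55
eef_pos: [0.4497, 0.0121, 0.1803]
ee_rot: [-3.14, 0.001, 1.721]
ft_force: [-0.5, 0.0, -0.4]
finger_gap: 0.0855
finger_force: 0.0
```

Run:
```python
from h import *
to([.678,.069,.18],1.721)
```

```text
travel [ 22.2 234.2  -0. ] dr [-0.001  0.001 -0.   ]
```

arm_command --travel '[[22,234,0],[22,234,0],[22,234,0],[22,234,0],[22,234,0],[22,234,0],[22,234,0],[22,234,0]]' --dr '[[0,0,0],[0,0,0],[0,0,0],[0,0,0],[0,0,0],[0,0,0],[0,0,0],[0,0,0]]' --grip '[-1,-1,-1,-1,-1,-1,-1,-1]'

```text
time_s: 13.35
eef_pos: [0.6755, 0.0686, 0.1776]
ee_rot: [-3.135, 0.0, 1.721]
ft_force: [-0.3, 0.8, 1.1]
finger_gap: 0.0855
finger_force: 0.0
```

Run:
```python
from h import *
i=read_camera("wrist");c=calibration("wrist");K,T=c["intrinsics"],c["pose"]
def pr(p):
    q=K@(T[:3,:3].T@(np.array(p)-T[:3,3]));return q[:2]/q[2]
for p in([.678,.069,.093],[.683,-.062,.081],[.688,-.1706,.048]):
    u=pr(p);print(u)
    if abs(u).max()<1000:cv2.circle(i,tuple(int(x) for x in u),3,(0,0,255),-1)
t=cv2.resize(read_camera("top")[110:270,230:320],None,fx=2.6,fy=2.6,interpolation=cv2.INTER_CUBIC)
M=np.zeros((420,800,3),np.uint8);M[:,:560]=i;M[:416,562:562+234]=t
cv2.imwrite("pics/w5.png",M)
to([.678,.069,.06],1.721)
```

```text
[278.76419892 217.70297818]
[262.54523193 345.4907045 ]
[255.04331439 402.86660273]
travel [  0.2   2.5 118.9] dr [-0.004  0.    -0.001]
```

View pics/w5.png

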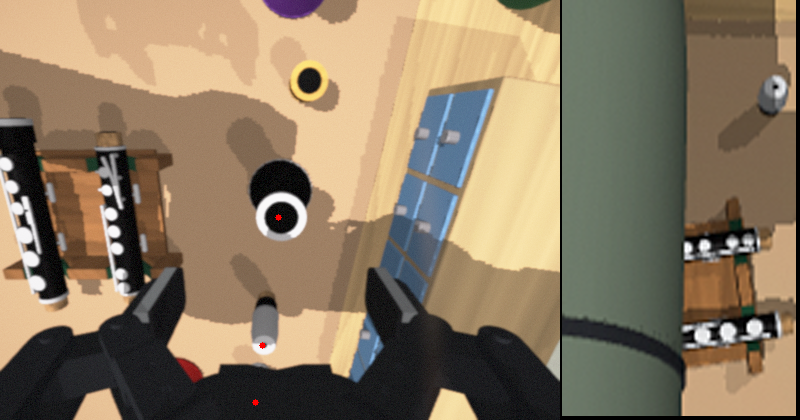

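Bell ring at (281,216) is 2–3 px from the prediction, and both joints are seated. Gripping the bell.

arm_command --travel '[[0,3,40],[0,3,80],[0,3,105],[0,3,118],[0,3,118],[0,3,118],[0,3,118],[0,3,118],[0,3,118],[0,3,118],[0,3,118]]' --dr '[[0,0,0],[0,0,0],[0,0,0],[0,0,0],[0,0,0],[0,0,0],[0,0,0],[0,0,0],[0,0,0],[0,0,0],[0,0,0]]' --grip '[-1,-1,-1,-1,-1,-1,0,0.5,1,1,1]'

```text
time_s: 14.55
eef_pos: [0.6805, 0.0692, 0.0623]
ee_rot: [-3.14, 0.001, 1.721]
ft_force: [-2.9, 0.6, 6.5]
finger_gap: 0.0368
finger_force: 39.8
```

arm_command --travel '[[0,0,0],[0,0,0],[0,0,-30],[0,0,-70],[0,0,-110],[0,0,-110],[0,0,-110]]' --dr '[[0,0,0],[0,0,0],[0,0,0],[0,0,0],[0,0,0],[0,0,0],[0,0,0]]' --grip '[1,1,1,1,1,1,1]'

```text
time_s: 15.25
eef_pos: [0.681, 0.0693, 0.1722]
ee_rot: [-3.141, 0.001, 1.721]
ft_force: [-0.3, 0.6, -1.7]
finger_gap: 0.0369
finger_force: 40.3
```

Run:
```python
from h import *
to([.470,-.1347,.17],1.721)
to([.600,-.05,.2],1.721)
```

```text
travel [-170.2 -239.2    2.5] dr [-0.001  0.001 -0.   ]
travel [-105.9  -98.   -27.6] dr [-0.001  0.001 -0.   ]
```

arm_command --travel '[[-170,-239,-27],[-170,-239,-27],[-170,-239,-27],[-170,-239,-27],[-170,-239,-27],[-170,-239,-27],[-170,-239,-27],[-170,-239,-27],[-170,-239,-27],[-170,-239,-27]]' --dr '[[0,0,0],[0,0,0],[0,0,0],[0,0,0],[0,0,0],[0,0,0],[0,0,0],[0,0,0],[0,0,0],[0,0,0]]' --grip '[1,1,1,1,1,1,1,1,1,1]'

```text
time_s: 16.25
eef_pos: [0.4699, -0.1336, 0.1982]
ee_rot: [-3.138, -0.0, 1.722]
ft_force: [0.2, 0.0, -1.4]
finger_gap: 0.0369
finger_force: 40.7
```

Run:
```python
from h import *
i=read_camera("wrist");c=calibration("wrist");cv2.imwrite("pics/w6.png",i);np.savez("w6",**c)
to([.470,-.1347,.063],1.721)
```

```text
travel [ -1.1   0.4 135.3] dr [-0.004  0.     0.002]
```

View pics/w6.png

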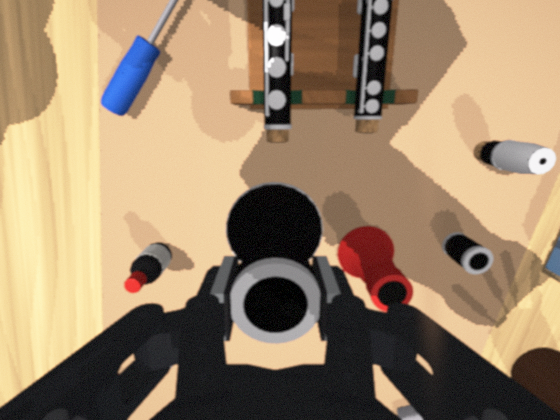

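Run:
```python
from h import *
c=dict(np.load("w6.npz"));C=np.array([.4895,.0179]);ex=np.array([np.cos(.15),np.sin(.15)]);ey=np.array([-ex[1],ex[0]])
for n,uv,z in(("low end",(277,140),.038),("low ring",(277,126),.05),("up end",(367,130),.038),("red foot",(366,252),.01),("red top",(392,291),.093)):
    p=bp("wrist",uv,z,c);d=p[:2]-C;print(n,p,"cradle",d@ex,d@ey)
```

```text
low end [ 0.46318157 -0.08097384  0.038     ] cradle -0.04079842449713802 -0.09383061544363279
low ring [ 0.46109662 -0.06785511  0.05      ] cradle -0.04089952835998292 -0.08054762448321338
up end [ 0.5456749  -0.05899329  0.038     ] cradle 0.04405332255487135 -0.08442452966545197
red foot [ 0.58552535 -0.19324292  0.01      ] cradle 0.06339428045041155 -0.2231218653345264
red top [ 0.58610009 -0.19338069  0.093     ] cradle 0.06394198387423274 -0.22334396962780084
```

Lower end at -93.8 mm (ideal -95), upper end at -84.4 mm (ideal -85). Both joints are centred, and the red bell is well clear. Setting the bell down.

arm_command --travel '[[-1,0,40],[-1,0,80],[-1,0,110],[-1,0,125],[-1,0,131],[-1,0,135],[-1,0,135],[-1,0,135],[-1,0,135],[-1,0,135],[-1,0,135],[-1,0,135]]' --dr '[[0,0,0],[0,0,0],[0,0,0],[0,0,0],[0,0,0],[0,0,0],[0,0,0],[0,0,0],[0,0,0],[0,0,0],[0,0,0],[0,0,0]]' --grip '[1,1,1,1,1,1,1,1,1,0,-0.3,-0.5]'

```text
time_s: 17.5
eef_pos: [0.4695, -0.1358, 0.0642]
ee_rot: [-3.139, 0.001, 1.721]
ft_force: [-0.8, 0.2, 0.6]
finger_gap: 0.064
finger_force: 0.0
```

arm_command --travel '[[0,0,0],[0,0,0],[0,0,-30],[0,0,-70],[0,0,-100],[0,0,-100],[0,0,-100]]' --dr '[[0,0,0],[0,0,0],[0,0,0],[0,0,0],[0,0,0],[0,0,0],[0,0,0]]' --grip '[-0.6,-0.6,-0.6,-0.6,-1,-1,-1]'

```text
time_s: 18.2
eef_pos: [0.47, -0.1357, 0.1644]
ee_rot: [-3.14, 0.002, 1.721]
ft_force: [-0.5, 0.4, -1.1]
finger_gap: 0.0855
finger_force: 0.0
```

Run:
```python
from h import *
to([.688,-.1706,.16],1.721)
```

```text
travel [-67.  210.4   4.2] dr [-0.002  0.002 -0.   ]
```

arm_command --travel '[[-67,210,4],[-67,210,4],[-67,210,4],[-67,210,4],[-67,210,4],[-67,210,4],[-67,210,4],[-67,210,4]]' --dr '[[0,0,0],[0,0,0],[0,0,0],[0,0,0],[0,0,0],[0,0,0],[0,0,0],[0,0,0]]' --grip '[-0.5,-0.5,-0.5,-0.5,-0.5,-0.5,-0.5,-0.5]'

```text
time_s: 19.0
eef_pos: [0.6854, -0.17, 0.1583]
ee_rot: [-3.136, -0.001, 1.721]
ft_force: [-0.1, -0.4, 0.2]
finger_gap: 0.0643
finger_force: 0.0
```

Run:
```python
from h import *
i=read_camera("wrist");c=calibration("wrist");K,T=c["intrinsics"],c["pose"]
def pr(p):
    q=K@(T[:3,:3].T@(np.array(p)-T[:3,3]));return q[:2]/q[2]
for p in([.683,-.062,.081],[.688,-.1706,.048]):
    u=pr(p);print(u)
    cv2.circle(i,tuple(int(x) for x in u),2,(0,0,255),-1)
cv2.imwrite("pics/w7.png",i)
to([.688,-.1706,.010],1.721)
```

```text
[296.71315735  64.27863171]
[278.35229027 209.24656515]
travel [ -0.9   2.9 149. ] dr [-0.005 -0.    -0.   ]
```

View pics/w7.png

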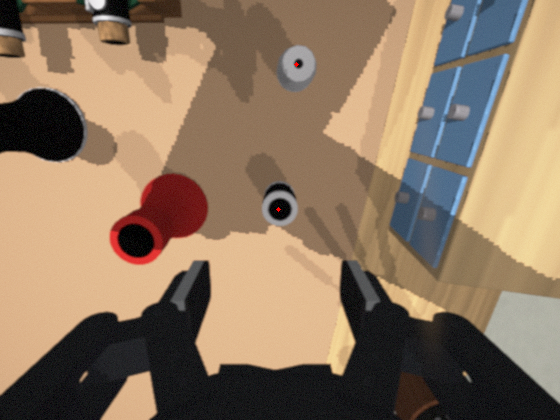

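The barrel ring at (280,209) and mouthpiece top at (298,65) match predictions. Gripping the barrel.

arm_command --travel '[[-1,3,40],[-1,3,80],[-1,3,115],[-1,3,135],[-1,3,147],[-1,3,147],[-1,3,147],[-1,3,147],[-1,3,147],[-1,3,147],[-1,3,147]]' --dr '[[0,0,0],[0,0,0],[0,0,0],[0,0,0],[0,0,0],[0,0,0],[0,0,0],[0,0,0],[0,0,0],[0,0,0],[0,0,0]]' --grip '[-0.5,-0.5,-0.5,-0.5,-0.5,-0.5,0,0.5,1,1,1]'

```text
time_s: 20.15
eef_pos: [0.6913, -0.1716, 0.0146]
ee_rot: [3.142, 0.002, 1.721]
ft_force: [-0.8, 0.2, 6.3]
finger_gap: 0.0288
finger_force: 39.5
```

arm_command --travel '[[0,0,0],[0,0,0],[0,0,-30],[0,0,-70],[0,0,-120],[0,0,-150],[0,0,-150],[0,0,-150]]' --dr '[[0,0,0],[0,0,0],[0,0,0],[0,0,0],[0,0,0],[0,0,0],[0,0,0],[0,0,0]]' --grip '[1,1,1,1,1,1,1,1]'

```text
time_s: 20.95
eef_pos: [0.6908, -0.1711, 0.1634]
ee_rot: [-3.141, 0.002, 1.721]
ft_force: [0.4, -0.6, -1.0]
finger_gap: 0.0287
finger_force: 39.5
```

Run:
```python
from h import *
to([.513,.1433,.16],1.721)
```

```text
travel [ 337.4 -128.8    3. ] dr [-0.001  0.002 -0.   ]
```

arm_command --travel '[[337,-129,3],[337,-129,3],[337,-129,3],[337,-129,3],[337,-129,3],[337,-129,3],[337,-129,3],[337,-129,3],[337,-129,3],[337,-129,3],[337,-129,3]]' --dr '[[0,0,0],[0,0,0],[0,0,0],[0,0,0],[0,0,0],[0,0,0],[0,0,0],[0,0,0],[0,0,0],[0,0,0],[0,0,0]]' --grip '[1,1,1,1,1,1,1,1,1,1,1]'

```text
time_s: 22.05
eef_pos: [0.5131, 0.1417, 0.159]
ee_rot: [-3.138, 0.001, 1.719]
ft_force: [0.0, -0.6, -0.1]
finger_gap: 0.0287
finger_force: 39.6
```

Run:
```python
from h import *
read_camera("wrist");to([.513,.1433,.014],1.721)
```

```text
travel [  1.8   0.6 145.1] dr [-0.003  0.001 -0.002]
```

arm_command --travel '[[1,0,40],[1,0,80],[1,0,115],[1,0,135],[1,0,142],[1,0,146],[1,0,146],[1,0,146],[1,0,146],[1,0,146],[1,0,146],[1,0,146]]' --dr '[[0,0,0],[0,0,0],[0,0,0],[0,0,0],[0,0,0],[0,0,0],[0,0,0],[0,0,0],[0,0,0],[0,0,0],[0,0,0],[0,0,0]]' --grip '[1,1,1,1,1,1,1,1,1,0.2,-0.1,-0.2]'

```text
time_s: 23.3
eef_pos: [0.5118, 0.1439, 0.0135]
ee_rot: [-3.139, 0.001, 1.721]
ft_force: [0.4, -0.7, -0.4]
finger_gap: 0.0513
finger_force: 0.0
```

arm_command --travel '[[0,0,0],[0,0,0],[0,0,-30],[0,0,-70],[0,0,-120],[0,0,-150],[0,0,-150],[0,0,-150]]' --dr '[[0,0,0],[0,0,0],[0,0,0],[0,0,0],[0,0,0],[0,0,0],[0,0,0],[0,0,0]]' --grip '[-0.3,-0.3,-0.3,-0.3,-0.5,-0.5,-0.5,-0.5]'

```text
time_s: 24.1
eef_pos: [0.5126, 0.1441, 0.164]
ee_rot: [-3.14, 0.001, 1.721]
ft_force: [-0.1, 0.7, -0.7]
finger_gap: 0.064
finger_force: 0.0
```

Run:
```python
from h import *
to([.6835,-.062,.16],1.721)
```

```text
travel [-229.3  138.2    3.9] dr [-0.001  0.001 -0.   ]
```

arm_command --travel '[[-229,138,0],[-229,138,0],[-229,138,0],[-229,138,0],[-229,138,0],[-229,138,0],[-229,138,0],[-229,138,0],[-229,138,0],[-229,138,0]]' --dr '[[0,0,0],[0,0,0],[0,0,0],[0,0,0],[0,0,0],[0,0,0],[0,0,0],[0,0,0],[0,0,0],[0,0,0]]' --grip '[-0.5,-0.5,-0.5,-0.5,-0.5,-0.5,-0.5,-0.5,-0.5,-0.5]'

```text
time_s: 25.1
eef_pos: [0.682, -0.0603, 0.1631]
ee_rot: [-3.138, 0.0, 1.723]
ft_force: [0.5, 0.9, -0.1]
finger_gap: 0.064
finger_force: 0.0
```

Run:
```python
from h import *
i=read_camera("wrist");c=calibration("wrist");cv2.imwrite("pics/w8.png",i);np.savez("w8",**c)
to([.6835,-.062,.031],1.721)
g=cv2.cvtColor(i,cv2.COLOR_BGR2HSV);m=((g[...,1]<50)&(g[...,2]>150)).astype(np.uint8)
n,l,s,ce=cv2.connectedComponentsWithStats(m)
for k in range(1,n):
    if 200<s[k,4]<3000: print(s[k],ce[k],bp("wrist",ce[k],.081,c))
```

```text
travel [ -1.6   1.4 132.4] dr [-0.003  0.     0.001]
[  82   68   32   97 1109] [ 96.82957619 117.8232642 ] [ 0.54862232 -0.00602303  0.081     ]
[264 207  28  27 498] [277.53614458 220.09839357] [ 0.68392701 -0.06106047  0.081     ]
[  0 259  14  38 313] [  6.02875399 278.70607029] [ 0.47289132 -0.1446265   0.081     ]
[546 365  14  37 274] [554.80291971 384.95620438] [ 0.96004684 -0.18050281  0.081     ]
```

View pics/w8.png

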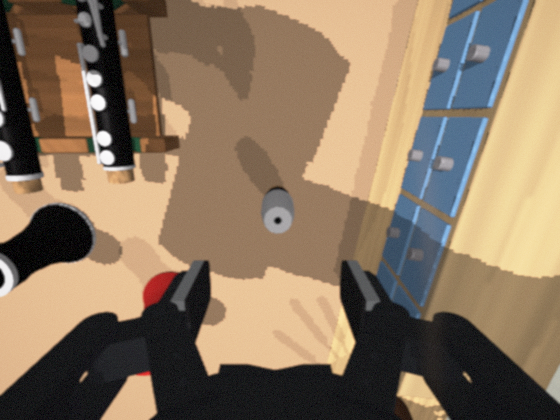

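Mouthpiece top at (278,220) gives (0.684,-0.061), as predicted. Gripping it.

arm_command --travel '[[-1,2,40],[-1,2,80],[-1,2,110],[-1,2,125],[-1,2,132],[-1,2,132],[-1,2,132],[-1,2,132],[-1,2,132],[-1,2,132],[-1,2,132],[-1,2,132]]' --dr '[[0,0,0],[0,0,0],[0,0,0],[0,0,0],[0,0,0],[0,0,0],[0,0,0],[0,0,0],[0,0,0],[0,0,0],[0,0,0],[0,0,0]]' --grip '[-0.5,-0.5,-0.5,-0.5,-0.5,-0.5,0,0.3,0.5,1,1,1]' --squeeze 30

```text
time_s: 26.35
eef_pos: [0.686, -0.0629, 0.033]
ee_rot: [-3.142, 0.002, 1.721]
ft_force: [0.0, 0.2, 6.0]
finger_gap: 0.0271
finger_force: 29.6
```

arm_command --travel '[[0,0,0],[0,0,0],[0,0,-30],[0,0,-70],[0,0,-120],[0,0,-130],[0,0,-130],[0,0,-130]]' --dr '[[0,0,0],[0,0,0],[0,0,0],[0,0,0],[0,0,0],[0,0,0],[0,0,0],[0,0,0]]' --grip '[1,1,1,1,1,1,1,1]'

```text
time_s: 27.15
eef_pos: [0.6842, -0.0624, 0.1601]
ee_rot: [-3.137, 0.0, 1.721]
ft_force: [-0.9, -0.1, -0.8]
finger_gap: 0.0271
finger_force: 30.0
```

Run:
```python
from h import *
to([.5055,.1930,.163],1.721)
```

```text
travel [ 279.2 -138.6   -2.3] dr [-0.005  0.    -0.   ]
```

arm_command --travel '[[279,-138,0],[279,-138,0],[279,-138,0],[279,-138,0],[279,-138,0],[279,-138,0],[279,-138,0],[279,-138,0],[279,-138,0],[279,-138,0],[279,-138,0]]' --dr '[[0,0,0],[0,0,0],[0,0,0],[0,0,0],[0,0,0],[0,0,0],[0,0,0],[0,0,0],[0,0,0],[0,0,0],[0,0,0]]' --grip '[1,1,1,1,1,1,1,1,1,1,1]'

```text
time_s: 28.25
eef_pos: [0.5077, 0.1915, 0.1611]
ee_rot: [-3.138, 0.001, 1.719]
ft_force: [0.2, -0.3, -0.9]
finger_gap: 0.027
finger_force: 30.0
```

Run:
```python
from h import *
i=read_camera("wrist");c=calibration("wrist");cv2.imwrite("pics/w9.png",i);np.savez("w9",**c)
to([.5055,.1930,.033],1.721)
```

```text
travel [  1.8  -1.5 128.2] dr [-0.003  0.001 -0.002]
```

View pics/w9.png

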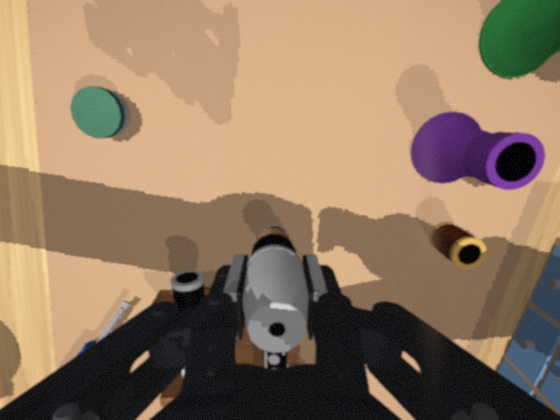

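arm_command --travel '[[2,-1,40],[2,-1,80],[2,-1,110],[2,-1,122],[2,-1,126],[2,-1,129],[2,-1,129],[2,-1,129],[2,-1,129],[2,-1,129],[2,-1,129],[2,-1,129]]' --dr '[[0,0,0],[0,0,0],[0,0,0],[0,0,0],[0,0,0],[0,0,0],[0,0,0],[0,0,0],[0,0,0],[0,0,0],[0,0,0],[0,0,0]]' --grip '[1,1,1,1,1,1,1,1,0.5,0.2,-0.1,-0.3]'

```text
time_s: 29.5
eef_pos: [0.5054, 0.1945, 0.0327]
ee_rot: [-3.139, 0.001, 1.721]
ft_force: [0.3, -0.6, -0.0]
finger_gap: 0.0556
finger_force: 0.0
```

arm_command --travel '[[0,0,0],[0,0,0],[0,0,-30],[0,0,-70],[0,0,-120],[0,0,-150],[0,0,-150],[0,0,-150]]' --dr '[[0,0,0],[0,0,0],[0,0,0],[0,0,0],[0,0,0],[0,0,0],[0,0,0],[0,0,0]]' --grip '[-0.4,-0.4,-0.4,-0.4,-0.5,-0.5,-0.5,-0.5]'

```text
time_s: 30.3
eef_pos: [0.506, 0.1947, 0.183]
ee_rot: [-3.14, 0.0, 1.721]
ft_force: [-0.8, -0.2, -0.6]
finger_gap: 0.0643
finger_force: 0.0
```

Run:
```python
from h import *
to([.36,-.40,.25],1.0)
```

```text
travel [-566.2 -233.3  -66.4] dr [-0.001  0.001  0.721]
```

arm_command --travel '[[0,0,-66],[-566,-233,-66],[-566,-233,-66],[-566,-233,-66],[-566,-233,-66],[-566,-233,-66],[-566,-233,-66],[-566,-233,-66],[-566,-233,-66],[-566,-233,-66],[-566,-233,-66],[-566,-233,-66]]' --dr '[[0,0,0],[0,0,0.72],[0,0,0.72],[0,0,0.72],[0,0,0.72],[0,0,0.72],[0,0,0.72],[0,0,0.72],[0,0,0.72],[0,0,0.72],[0,0,0.72],[0,0,0.72]]' --grip '[-0.5,-0.5,-0.5,-0.5,-0.5,-0.5,-0.5,-0.5,-0.5,-0.5,-0.5,-0.5]'

```text
time_s: 31.5
eef_pos: [0.3732, -0.3404, 0.2458]
ee_rot: [-3.137, 0.001, 1.0]
ft_force: [0.1, -0.4, 0.4]
finger_gap: 0.0641
finger_force: 0.0
```

Run:
```python
from h import *
i=read_camera("top")
cv2.imwrite("pics/t9.png",cv2.resize(i[120:270,180:380],None,fx=4,fy=4,interpolation=cv2.INTER_CUBIC))
```

```text
(no output)
```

View pics/t9.png

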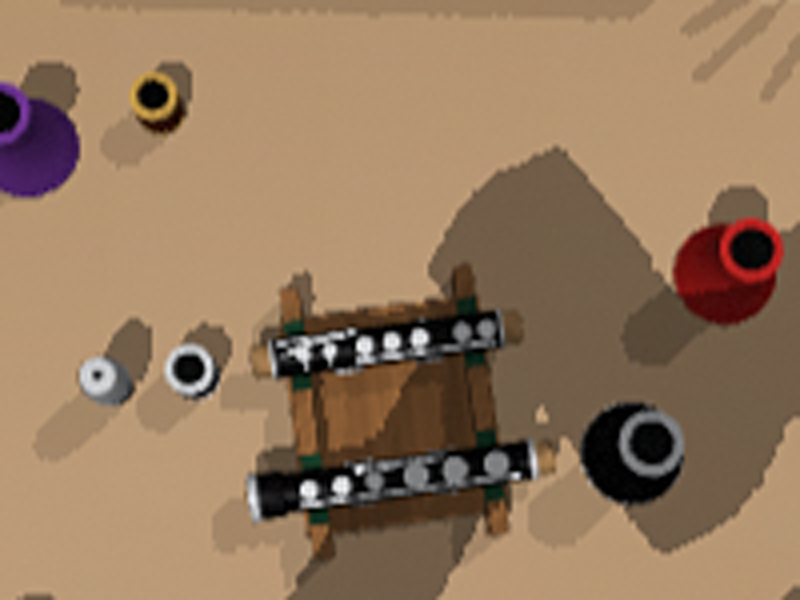

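All parts are standing: mouthpiece top (98,376), barrel (190,370), bell (651,443), with both joints in their grooves. Checking the numbers.

Run:
```python
from h import *
C=np.array([.4895,.0179]);ex=np.array([np.cos(.15),np.sin(.15)]);ey=np.array([-ex[1],ex[0]])
for n,u,v,z in(("mp",98,376,.081),("barrel",190,370,.048),("bell",651,443,.093),("up L",254,362,.038),("up R",520,325,.038),("low L",254,497,.038),("low R",552,459,.038)):
    d=bp("top",(180+u/4,120+v/4),z)[:2]-C;print(n,np.round([d@ex,d@ey],4))
```

```text
mp [0.0399 0.1742]
barrel [0.0405 0.1223]
bell [-0.0444 -0.1479]
up L [0.0416 0.083 ]
up R [ 0.043  -0.0856]
low L [-0.0421  0.0932]
low R [-0.0431 -0.0936]
```

```bash
python3 -c "
from rig import r
print(r.hand_in())"
```

```text
the job is handed in; nothing more can be done
None
```

The clarinet is laid out and handed in at about 32 s: both joints are in their grooves, and the bell, barrel and mouthpiece stand in line, all measured within tolerance; no score came back.

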